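# Put the round cookie cutter away in the drawer

## Robot

A 7-joint arm with a two-finger parallel gripper is mounted at the origin on the work surface. World frame = base frame: x ahead of the robot, y to its left, z up, the work surface at z = 0. Lengths are in m, angles in rad, forces in N, time in s.
With the tool pointing down it reaches from about 0.35 to 0.775 m from the base axis. Payload 3.1 kg.
Tool frame: the origin (TCP) lies between the finger pads; the fingertips stand 25 mm ahead of it and the grasp point (between the pads) lies 6 mm ahead of it (tip_reach is the z of the fingertips in the tool frame, in m); z points along the fingers, y is the line along which they close (so a half turn about z gives the same grasp; the last joint's range is limited). The gripper opens to 85 mm and grips with 20 to 120 N. Pads are 22 mm wide; open, the fingers measure 114 mm over their backs; the gripper's body (76 mm by 85 mm) begins 54 mm behind the grasp point. The pads swing forward as they close: fully open they stand 13 mm farther back than shut.
Start: joints at [-1.378, 0.311, 0.014, 1.512, -0.004, 1.319, -0.027], TCP at [0.128, 0.535, 0.256] pointing down, gripper open.
Joint ranges: [-2.7, 2.7], [-0.3, 1.91], [-1.27, 1.3], [0.12, 2.57], [-1.44, 4.58], [0.2, 2.03], [-3.05, 3.05]. Speed limits (rad/s): [2.79, 2.79, 3.14, 3.14, 3.14, 3.14, 3.14].

## Interface

Orientations are given as a rotation vector (axis times angle).
In Python, from cell import * gives the robot as it stands. The module is installed in compiled form; this text tells all that it offers.
- The arm moves only by the tool arm_command, never from a script. Its argument "targets" is one flat list of numbers, 7 for each row, row after row: the shift along the tool's x, y, z in mm, then the turn, a rotation vector about the tool's x, y, z in rad, then the closure in counts, from 0 (fully open) to 255 (shut). In form: [dx, dy, dz, rx, ry, rz, jaw, dx, dy, dz, rx, ry, rz, jaw, ...]. A call has exactly 10 rows; each row shifts and turns the commanded pose from where the row before left it, along the tool's axes as they then stand; what a row does not reach is not made up. A row lasts 1/10 s, in which the tool goes at most 50 mm and 8.59 degrees, less where a joint would pass 70% of its speed; a pose out of reach is approached as far as the arm can. A call is refused whole if a number of a shift passes 50 or a number of a turn 0.15, either way. A call with a gripper value outside its range is refused whole. The fingers move at their own pace and stop on an object; "force" is the grip in N (left out, the last holds). Time passes only in rows, so rows that do not move let the fingers close, or fill a call up. It gives the time, the measured TCP pose, the force, the opening and the grip force at its end, in the units of the state.
- observe(): the state, without advancing time (a new reading comes with each control period).
- get_image(name): name is "side" or "top"; returns a dict with "color" (420x560x3 uint8, red, green, blue), "K" (3x3 intrinsics, pixels), "world_from_camera" (4x4, takes a point from camera to world coordinates). Camera axes: x right, y up, looking along -z (the intrinsics and any distortion apply to the point x, -y, -z); pixel columns grow to the right and rows downward; lengths in m; the calibration is good to about 2 mm. A picture is of the moment at which its call begins. There is no depth.
- job_done(): hands the job in; it is judged then, once.
Trained networks look in a picture, given as the dict that the camera call returned (one of the last four; its "shot" number tells which), for a name from the list of things; names that differ only in an ending like _2 or _b are one class to them, and where a whole thing is asked for, a point or a joint stands for the part that bears it (a point fixed in the world has none). Each returns a list of dicts, best first, with "score" (0 to 1); they miss things now and then, are a little off and sometimes report something else, mostly with a low value. They report only what shows in the picture. A call takes as long as a camera call.
- cut_out(name, picture): "region" (420x560 bool, what is visible of it) and "box" ([left, top, width, height] in pixels, round what is visible of it).
The state is a dict: "clock": time; "qpos": joint angles; "qvel": joint speeds; "effort": joint torques, N m; "tool_pos": TCP position; "eef_rot": TCP orientation; "ft_force": force on the tool from outside, world axes, zero at the start; "torque": the same for the moment, N m; "finger_gap": finger opening in m; "grasp_force": force on a finger pad.
Only numpy, scipy, OpenCV 4.12 (cv2) and the standard library are available. Lean on these libraries where they do the work, as an engineer would, in place of code of your own. Each camera call takes 0.05 s, during which the arm holds its last target. There are 200 camera calls.

## Task

The baking class is tidying up: take the round cookie cutter (not the square or the star-shaped one) by its grip and set it down, without dropping it, in the open drawer of the small wooden chest, standing on its cutting edge with the grip up. Then slide the drawer fully shut.

Things in the scene. Friction and masses are not known exactly. Their poses are not given: they have to be found in the camera images.
- round_cutter: Loose round cookie cutter, 60-130 g: steel ring, outside diameter 67 mm, 28 mm deep, with an arched strap carrying a black grip bar. Origin: centre of the lower (cutting) edge, z up. Grip bar centred over the ring: 46 mm long along y, 16 mm wide along x, 48 to 62 mm above the origin. Beside it, in any order: a square (60 mm) and a star cutter (78 mm) with the same steel, height and grip.
- chest_drawer0 (a joint): Slide of the only drawer of a light wood chest fixed left of the middle (260 mm deep and wide, 115 mm high, front towards the robot). In m: 0 = fully shut (hard stop), grows as it comes out along -x of point drawer_floor; starts 0.14 to 0.17. Light friction (about 1 N, more at speed), no catch, stays where left.
- drawer_floor (a point): Point on the drawer's inner floor, mid-width, at the foot of its front inner wall, 22 mm above the table; moves with the drawer. x points into the chest (shutting direction), z up. Inner space: x 0 to 215, y -109 to 109 mm; side walls 71, front 81 mm above the floor. Open above only from x = 0 to joint value - 6 mm; beyond, the chest's top covers it (underside 81, top 93 mm above the floor).
- chest_drawer0_handle (a point): Middle of the drawer's steel bar handle, 120 mm long along y, 77 mm above the table, 35 mm in front of the front panel; moves with the drawer, axes as drawer_floor. The bar can be pushed along +x by closed fingers pointing down in front of it.

How it is judged:
By the outcome, as a careful person would: the job done as asked, in the order asked, and still so for the second after the job is handed in, with the robot touching nothing.
It also fails if it takes over 50 s, if anything falls off the work surface, if the arm or the gripper's body presses on something with over 40 N, if the wrist force passes 120 N, or if a joint passes its speed limit or range.

## Working session

There is one attempt and no reset: what is moved stays moved. The work goes in short steps, Python scripts to look and compute and a tool call to move; the robot and the scene stay as the last step left them, time stands still between calls to the robot, and variables do not carry over. Pictures are saved under pics/ and viewed, at most 10 in all, crops included, and the job is handed in when it is done.

Besides the shell and the picture viewer there is one more tool, called after "Emit:" in YAML: its name, and indented under it one key for each argument. arm_command: Moves the arm, as the interface text tells. Its arguments: {"type":"object","properties":{"targets":{"type":"array"},"force":{"type":"number"}},"required":["targets"]}

```bash
mkdir -p pics; cat > h.py <<'E'
from cell import *
import numpy as np, cv2
def save(p,n): cv2.imwrite('pics/'+n+'.png',p['color'][:,:,::-1])
def ray(p,u,v):
    d=np.linalg.inv(p['K'])@[u,v,1]; T=p['world_from_camera']
    return T[:3,3], T[:3,:3]@np.array([d[0],-d[1],-d[2]])
def atz(p,u,v,z):
    o,d=ray(p,u,v); return o+d*(z-o[2])/d[2]
def proj(p,X):
    T=p['world_from_camera']; c=T[:3,:3].T@(np.array(X)-T[:3,3]); q=p['K']@[c[0],-c[1],-c[2]]; return q[:2]/q[2]
def tri(a,b):
    A=np.zeros((3,3));r=np.zeros(3)
    for o,d in(a,b):
        d=d/np.linalg.norm(d);M=np.eye(3)-np.outer(d,d);A+=M;r+=M@o
    return np.linalg.solve(A,r)
E
python3 - <<'E'
from h import *
s=observe();print({k:np.round(v,3) for k,v in s.items()})
im=[]
for n in('side','top'):
    p=get_image(n);print(n,p.keys(),p['K'].round(1).tolist(),p['world_from_camera'].round(3).tolist());im.append(p['color'])
    for t in('round_cutter','chest_drawer0','chest_drawer0_handle'):
        for c in cut_out(t,p)[:3]: 
            m=c['region'];yy,xx=np.nonzero(m);print(t,round(c['score'],2),c['box'],xx.mean().round(1),yy.mean().round(1))
    save(p,n+'0')
E
```

```text
{'clock': np.float64(0.0), 'qpos': array([-1.378,  0.312,  0.014,  1.513, -0.004,  1.319, -0.027]), 'qvel': array([ 0.   ,  0.001, -0.001, -0.   , -0.   ,  0.002,  0.002]), 'effort': array([-0.0000e+00, -3.7992e+01,  1.4600e-01, -2.3059e+01,  1.2000e-02,
        1.4000e-02, -0.0000e+00]), 'tool_pos': array([0.128, 0.534, 0.255]), 'eef_rot': array([-0.368, -3.12 ,  0.004]), 'ft_force': array([0.307, 0.211, 0.165]), 'torque': array([ 0.002, -0.045, -0.008]), 'grasp_force': np.float64(0.0), 'finger_gap': np.float64(0.085)}
side dict_keys(['color', 'K', 'world_from_camera', 'shot']) [[400.1, 0.0, 280.0], [0.0, 400.1, 210.3], [0.0, 0.0, 1.0]] [[0.868, 0.326, -0.374, 0.286], [-0.496, 0.575, -0.651, -0.547], [0.002, 0.75, 0.661, 0.642], [0.0, 0.0, 0.0, 1.0]]
round_cutter 0.59 [298.4, 325.1, 38.7, 43.0] 313.8 345.5
chest_drawer0 0.71 [180.8, 133.3, 106.8, 98.6] 235.9 178.8
chest_drawer0_handle 0.62 [179.7, 132.0, 111.3, 97.8] 236.1 178.7
top dict_keys(['color', 'K', 'world_from_camera', 'shot']) [[496.3, 0.0, 265.4], [0.0, 496.3, 216.2], [0.0, 0.0, 1.0]] [[0.008, 0.988, -0.157, 0.448], [-1.0, 0.006, -0.016, 0.002], [-0.015, 0.157, 0.987, 0.985], [0.0, 0.0, 0.0, 1.0]]
round_cutter 0.56 [389.3, 242.8, 42.3, 36.8] 413.3 260.6
chest_drawer0 0.9 [100.5, 172.8, 142.1, 113.7] 170.6 224.3
chest_drawer0_handle 0.58 [99.1, 170.1, 142.4, 119.5] 170.9 224.5
```

View pics/side0.png

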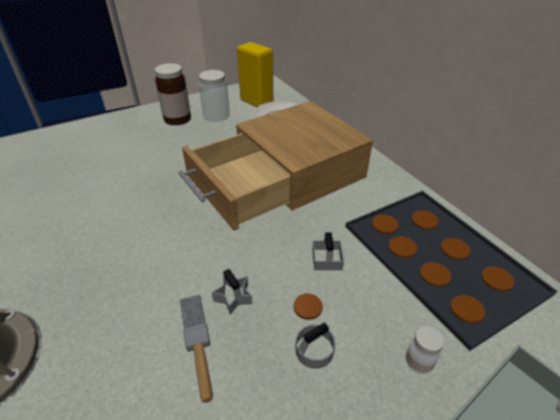

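View pics/top0.png

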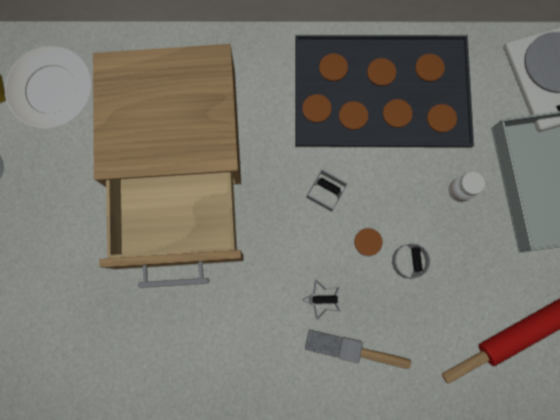

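The side view shows the round cutter at about (315,345), with its black grip at about (316,333). In the top view it is at (411,261), with the grip at (417,260). The open drawer's handle bar is at (174,281) in the top view, and the front panel at row 258.

```bash
python3 - <<'E'
from h import *
P={};R={}
for n,box in(('side',(298,318,335,348)),('top',(404,242,430,280))):
    p=get_image(n);P[n]=p;g=p['color'].max(2);x0,y0,x1,y1=box
    m=np.uint8(g[y0:y1,x0:x1]<45)
    k,l,st,ce=cv2.connectedComponentsWithStats(m);i=1+st[1:,4].argmax()
    yy,xx=np.nonzero(l==i);r=cv2.minAreaRect(np.float32(np.c_[xx+x0,yy+y0]));R[n]=r
    print(n,st[i],r)
    big=cv2.resize(p['color'][y0-25:y1+25,x0-25:x1+25],None,fx=4,fy=4);save({'color':big},n+'c')
g=tri(ray(P['side'],*R['side'][0]),ray(P['top'],*R['top'][0]));print('grip',g)
# axis ends in top
pts=cv2.boxPoints(R['top']);W=np.array([atz(P['top'],*q,g[2]) for q in pts]);print(W.round(4))
e=[W[1]-W[0],W[2]-W[1]];e=max(e,key=np.linalg.norm);print('axis deg',np.degrees(np.arctan2(e[1],e[0])),np.linalg.norm(e))
t=P['top']
for nm,u,v,z in(('chestTopFL',94,178,.115),('chestTopFR',237,175,.115),('panelFL',100,266,.103),('panelFR',241,259,.103),('hL',139,285,.077),('hR',209,281,.077)): print(nm,atz(t,u,v,z).round(4))
# two-view chest handle ends
s=P['side'];print('handle tri',tri(ray(s,180,173),ray(t,139,285)),tri(ray(s,204,198),ray(t,209,281)))
print('ring', [ (cut_out('round_cutter',p) or [{}])[0].get('box') for p in P.values()])
E
```

```text
side [  6   6  24  19 230] ((315.5860595703125, 332.7640686035156), (9.641804695129395, 25.548057556152344), 60.64224624633789)
top [  8   5  10  25 189] ((416.4154052734375, 258.9768981933594), (24.18492889404297, 8.265032768249512), 86.8201675415039)
grip [ 0.51630031 -0.26402044  0.05652477]
[[ 0.5383 -0.256   0.0565]
 [ 0.5392 -0.2713  0.0565]
 [ 0.4944 -0.272   0.0565]
 [ 0.4934 -0.2567  0.0565]]
axis deg -179.1574993565203 0.04486466374293764
chestTopFL [0.654  0.3269 0.115 ]
chestTopFR [0.6607 0.0683 0.115 ]
panelFL [0.4964 0.3105 0.103 ]
panelFR [0.5106 0.0595 0.103 ]
hL [0.4639 0.2462 0.077 ]
hR [0.4721 0.1188 0.077 ]
handle tri [0.46441007 0.24660945 0.07498543] [0.47391183 0.11695991 0.08644721]
ring [[298.1, 325.0, 40.3, 43.2], [392.3, 242.8, 38.6, 37.2]]
```

View pics/topc.png

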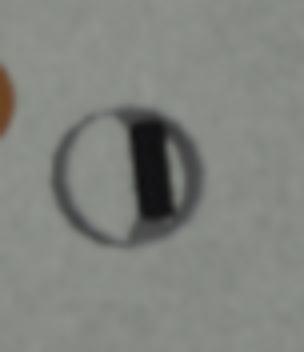

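View pics/sidec.png

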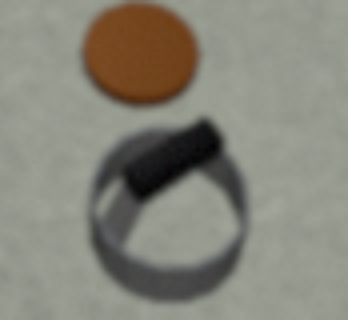

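The grip is at about (0.516, -0.264, 0.056), with its bar roughly along x. The drawer's yaw is about +3°. I'll start the transfer.

Emit:
arm_command:
  targets: [-36,-26,0,0,0,0,0,-36,-26,0,0,0,0,0,-36,-26,0,0,0,0,0,-36,-26,0,0,0,0,0,-36,-26,0,0,0,0,0,-36,-26,0,0,0,0,0,-36,-26,0,0,0,0,0,-36,-26,0,0,0,0,0,-36,-26,0,0,0,0,0,-36,-26,0,0,0,0,0]
  force: 30

```text
clock: 1.6
tool_pos: [0.4185, 0.1969, 0.2567]
eef_rot: [0.367, 3.119, 0.002]
ft_force: [-0.0, 0.8, 0.2]
finger_gap: 0.0853
grasp_force: 0.0
```

```bash
cat >> h.py <<'E'
from scipy.spatial.transform import Rotation as Ro
def rel(p,yaw):
    "shift mm in present tool axes to world p, and turn to tool y at yaw deg, pointing down"
    s=observe();R=Ro.from_rotvec(s['eef_rot']).as_matrix()
    y=np.array([np.cos(np.radians(yaw)),np.sin(np.radians(yaw)),0]);z=np.array([0,0,-1.]);G=np.c_[np.cross(y,z),y,z]
    print('t',s['clock'],'tcp',np.round(s['tool_pos'],4),'F',np.round(s['ft_force'],1),'gap',s['finger_gap'],'grip',s['grasp_force'])
    d=np.array(p)-s['tool_pos']
    print('shift now-axes',(R.T@d*1000).round(1),'turn',Ro.from_matrix(R.T@G).as_rotvec().round(3),'shift goal-axes',(G.T@d*1000).round(1))
E
python3 -c "
from h import *
rel([.516,-.264,.2],92)"
```

```text
t 1.6 tcp [0.4185 0.1969 0.2567] F [-0.   0.8  0.2] gap 0.0852913175565419 grip 0.0
shift now-axes [-201.8 -425.7   56.4] turn [ 0.001  0.001 -0.269] shift goal-axes [ -81.3 -464.    56.7]
```

Emit:
arm_command:
  targets: [-14,-45,0,0,0,-0.027,0,-14,-45,0,0,0,-0.027,0,-14,-45,0,0,0,-0.027,0,-14,-45,0,0,0,-0.027,0,-14,-45,0,0,0,-0.027,0,-14,-45,0,0,0,-0.027,0,-14,-45,0,0,0,-0.027,0,-14,-45,0,0,0,-0.027,0,-14,-45,0,0,0,-0.027,0,-14,-40,0,0,0,-0.027,0]

```text
clock: 2.6
tool_pos: [0.5056, -0.2607, 0.2565]
eef_rot: [-0.056, 3.141, -0.001]
ft_force: [0.4, 0.7, 0.6]
finger_gap: 0.0854
grasp_force: 0.0
```

```bash
python3 -c "
from h import *
rel([.516,-.264,.061],92)"
```

```text
t 2.6 tcp [ 0.5056 -0.2607  0.2565] F [0.4 0.7 0.6] gap 0.08541459157581228 grip 0.0
shift now-axes [-10.2  -3.5 195.5] turn [-0.001  0.     0.001] shift goal-axes [-10.2  -3.7 195.5]
```

Emit:
arm_command:
  targets: [-5,-2,25,0,0,0,0,-5,-2,25,0,0,0,0,0,0,25,0,0,0,0,0,0,25,0,0,0,0,0,0,25,0,0,0,0,0,0,25,0,0,0,0,0,0,20,0,0,0,0,0,0,15,0,0,0,0,0,0,10,0,0,0,0,0,0,0,0,0,0,0]

```text
clock: 3.6
tool_pos: [0.515, -0.2613, 0.0601]
eef_rot: [0.056, -3.139, -0.002]
ft_force: [0.3, 0.1, 0.6]
finger_gap: 0.0853
grasp_force: 0.0
```

```bash
python3 -c "
from h import *
rel([.516,-.264,.061],92)
a=get_image('side');b=get_image('top')
save({'color':np.hstack([cv2.resize(a['color'][270:390,255:375],(399,399)),cv2.resize(b['color'][200:320,355:475],(399,399))])},'pre')"
```

```text
t 3.6 tcp [ 0.515  -0.2613  0.0601] F [0.3 0.1 0.6] gap 0.08534901478242063 grip 0.0
shift now-axes [-0.9 -2.7 -0.9] turn [ 0.001 -0.002  0.001] shift goal-axes [-0.9 -2.7 -0.9]
```

View pics/pre.png

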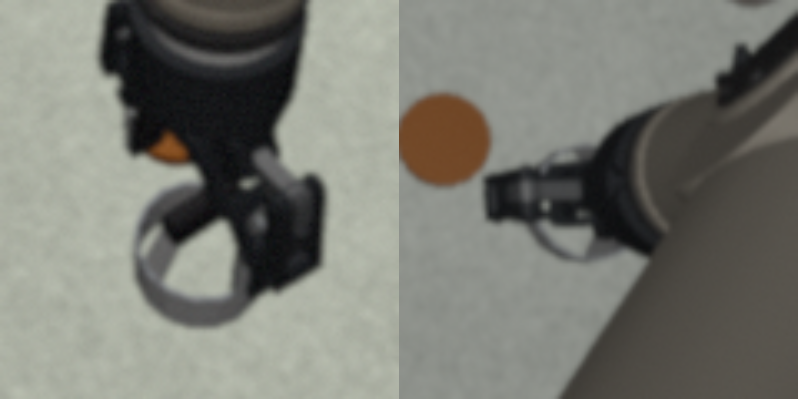

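The open fingers straddle the grip bar of the round cutter (bar at about (195,215) in the left half). I'll close on it.

Emit:
arm_command:
  targets: [0,-2.5,0,0,0,0,100,0,0,0,0,0,0,200,0,0,0,0,0,0,255,0,0,0,0,0,0,255,0,0,0,0,0,0,255,0,0,0,0,0,0,255,0,0,0,0,0,0,255,0,0,0,0,0,0,255,0,0,-10,0,0,0,255,0,0,-20,0,0,0,255]
  force: 45

```text
clock: 4.7
tool_pos: [0.5143, -0.2633, 0.0901]
eef_rot: [0.055, -3.137, -0.003]
ft_force: [0.3, -0.4, -0.9]
finger_gap: 0.0151
grasp_force: 45.5
```

Emit:
arm_command:
  targets: [0,0,-25,0,0,0,255,0,0,-25,0,0,0,255,0,0,-25,0,0,0,255,0,0,-25,0,0,0,255,0,0,-25,0,0,0,255,0,0,-20,0,0,0,255,0,0,0,0,0,0,255,0,0,0,0,0,0,255,0,0,0,0,0,0,255,0,0,0,0,0,0,255]

```text
clock: 5.7
tool_pos: [0.515, -0.2637, 0.2347]
eef_rot: [0.055, -3.138, -0.002]
ft_force: [0.2, -0.8, -1.6]
finger_gap: 0.0154
grasp_force: 45.5
```

```bash
python3 -c "
from h import *
rel([.585,.188,.235],92)
a=get_image('side');b=get_image('top')
save(a,'sideL')
# second measure of drawer while arm is away: fit inner geometry
g=b['color']; save({'color':cv2.resize(g[150:300,85:255],None,fx=4,fy=4)[:600]},'draw')
for c in cut_out('chest_drawer0',b)[:1]: print(c['score'],c['box'])"
```

```text
t 5.7 tcp [ 0.515  -0.2637  0.2347] F [ 0.2 -0.8 -1.6] gap 0.015367860000192614 grip 45.54722607135773
shift now-axes [-8.59e+01  4.49e+02  1.00e-01] turn [ 0.001 -0.003  0.   ] shift goal-axes [-8.57e+01  4.49e+02 -3.00e-01]
0.91 [97.0, 171.9, 148.8, 116.5]
```

View pics/sideL.png

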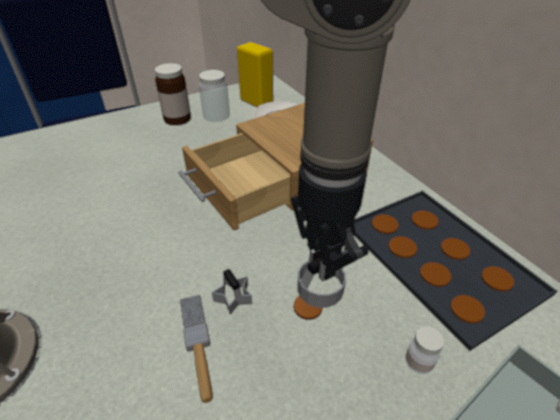

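View pics/draw.png

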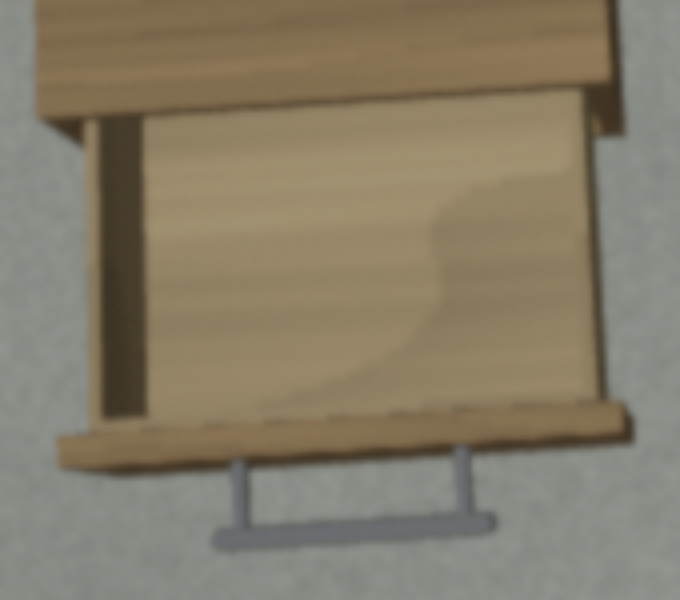

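The cutter hangs level from the grip at (322,285) in the side view. In the drawer crop the panel's inner top edge mid is at (340,422), the chest's front edge mid at (325,100), and the handle ends at (213,540) and (496,522).

```bash
python3 -c "
from h import *
b=get_image('top')
f=lambda x,y,z:atz(b,85+x/4-.4,150+y/4-.4,z).round(4)
print('inner wall',f(100,433,.103),f(605,408,.103)); print('chest front',f(40,120,.115),f(608,82,.115)); print('handle',f(213,540,.077),f(496,522,.077)); print('panel front',f(60,467,.103),f(625,440,.103))
print('inner sides z.093 L',f(100,300,.093),'R',f(588,200,.093))
"
```

```text
inner wall [0.511  0.2942 0.103 ] [0.5237 0.0689 0.103 ]
chest front [0.6511 0.3256 0.115 ] [0.6698 0.0692 0.115 ]
handle [0.4646 0.2483 0.077 ] [0.4737 0.1196 0.077 ]
panel front [0.4957 0.3112 0.103 ] [0.5095 0.0598 0.103 ]
inner sides z.093 L [0.5723 0.301  0.093 ] R [0.6198 0.0791 0.093 ]
```

Emit:
arm_command:
  targets: [-5,25,0,0,0,0,255,-9,45,0,0,0,0,255,-9,45,0,0,0,0,255,-9,45,0,0,0,0,255,-9,45,0,0,0,0,255,-9,45,0,0,0,0,255,-9,45,0,0,0,0,255,-9,45,0,0,0,0,255,-5,30,0,0,0,0,255,0,20,0,0,0,0,255]

```text
clock: 6.9
tool_pos: [0.5749, 0.1324, 0.2357]
eef_rot: [0.063, -3.141, -0.002]
ft_force: [-0.1, -0.9, -0.7]
finger_gap: 0.0152
grasp_force: 45.5
```

Emit:
arm_command:
  targets: [-6,28,0,0,0,0,255,-6,28,0,0,0,0,255,0,0,15,0,0,0,255,0,0,20,0,0,0,255,0,0,20,0,0,0,255,0,0,20,0,0,0,255,0,0,20,0,0,0,255,0,0,15,0,0,0,255,0,0,10,0,0,0,255,0,0,0,0,0,0,255]

```text
clock: 7.9
tool_pos: [0.5839, 0.1842, 0.1147]
eef_rot: [0.055, -3.138, 0.002]
ft_force: [-0.7, -0.1, -0.7]
finger_gap: 0.015
grasp_force: 45.5
```

```bash
python3 -c "
from h import *
rel([.587,.188,.083],92)
a=get_image('side');b=get_image('top')
save({'color':np.hstack([cv2.resize(a['color'][80:240,160:320],(399,399)),cv2.resize(b['color'][150:310,90:250],(399,399))])},'pl')"
```

```text
t 7.9 tcp [0.5839 0.1842 0.1147] F [-0.7 -0.1 -0.7] gap 0.015015271079626955 grip 45.51267206668854
shift now-axes [-3.3  3.8 31.7] turn [-0.001 -0.003  0.   ] shift goal-axes [-3.2  3.7 31.7]
```

View pics/pl.png

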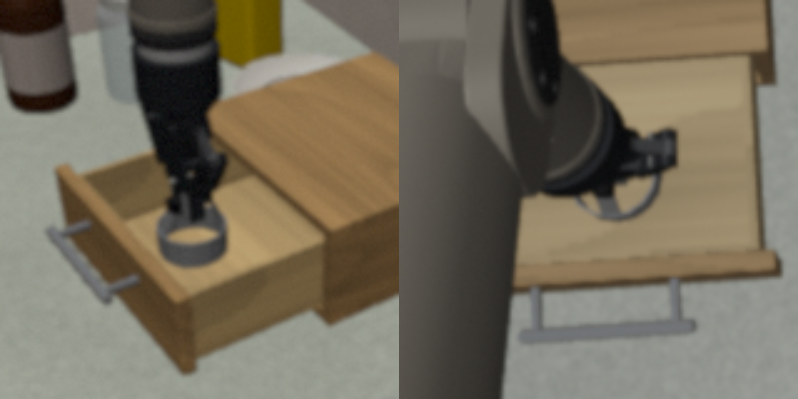

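The ring hangs inside the opening, clear of the walls; it is at (620,180) in the right half. I'll lower it gently, watching the force.

Emit:
arm_command:
  targets: [0,0,7,0,0,0,255,0,0,7,0,0,0,255,0,0,6,0,0,0,255,0,0,4,0,0,0,255,0,0,2,0,0,0,255,0,0,1,0,0,0,255,0,0,1,0,0,0,255,0,0,1,0,0,0,255,0,0,1,0,0,0,255,0,0,0,0,0,0,255]

```text
clock: 9.0
tool_pos: [0.5849, 0.1844, 0.0863]
eef_rot: [0.055, -3.141, -0.0]
ft_force: [-0.3, -0.1, -1.0]
finger_gap: 0.0152
grasp_force: 45.5
```

Emit:
arm_command:
  targets: [0,0,0.5,0,0,0,255,0,0,0.5,0,0,0,255,0,0,0.5,0,0,0,255,0,0,0.5,0,0,0,255,0,0,0.5,0,0,0,255,0,0,0.5,0,0,0,255,0,0,0.5,0,0,0,255,0,0,0.5,0,0,0,255,0,0,0,0,0,0,255,0,0,0,0,0,0,255]

```text
clock: 10.0
tool_pos: [0.586, 0.1843, 0.0835]
eef_rot: [-0.055, 3.139, 0.001]
ft_force: [-0.9, -1.0, 5.9]
finger_gap: 0.015
grasp_force: 46.3
```

The cutter touches the floor with about 6 N. I'll release it and rise.

Emit:
arm_command:
  targets: [0,0,-0.5,0,0,0,225,0,0,0,0,0,0,200,0,0,0,0,0,0,160,0,0,0,0,0,0,120,0,0,0,0,0,0,90,0,0,0,0,0,0,90,0,0,-5,0,0,0,90,0,0,-15,0,0,0,90,0,0,-20,0,0,0,90,0,0,-25,0,0,0,90]

```text
clock: 11.0
tool_pos: [0.5847, 0.1843, 0.149]
eef_rot: [0.055, -3.141, 0.0]
ft_force: [1.6, 0.3, 0.4]
finger_gap: 0.0554
grasp_force: 0.0
```

Emit:
arm_command:
  targets: [0,0,-25,0,0,0,90,0,0,-30,0,0,0,200,15,0,-30,0,0,0,255,30,0,0,0,0,0,255,30,0,0,0,0,0,255,30,0,0,0,0,0,255,30,0,0,0,0,0,255,15,0,0,0,0,0,255,0,0,0,0,0,0,255,0,0,0,0,0,0,255]

```text
clock: 12.0
tool_pos: [0.436, 0.1792, 0.2341]
eef_rot: [-0.055, 3.138, 0.002]
ft_force: [0.5, -0.5, -0.2]
finger_gap: 0.0003
grasp_force: 0.0
```

```bash
python3 -c "
from h import *
rel([.415,.1805,.085],93.6)
a=get_image('side');b=get_image('top')
save({'color':np.hstack([cv2.resize(a['color'][80:240,160:320],(399,399)),cv2.resize(b['color'][150:310,90:250],(399,399))])},'rel')"
```

```text
t 12.0 tcp [0.436  0.1792 0.2341] F [ 0.5 -0.5 -0.2] gap 0.0003072711929048154 grip 0.0
shift now-axes [ 21.3   1.9 149. ] turn [ 0.001  0.003 -0.028] shift goal-axes [ 20.9   2.7 149.1]
```

View pics/rel.png

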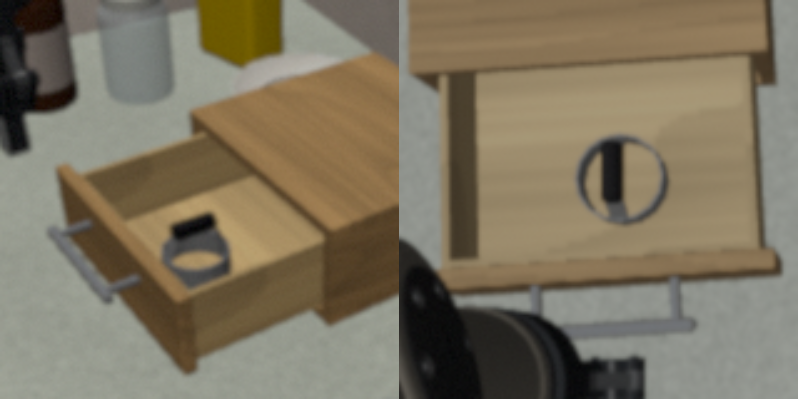

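The cutter stands upright in the drawer, grip up; the ring is at (622,180) in the right half. Next I go down in front of the handle with the fingers closed.

Emit:
arm_command:
  targets: [10,1,0,0,0,-0.028,255,11,2,0,0,0,0,255,0,0,15,0,0,0,255,0,0,25,0,0,0,255,0,0,30,0,0,0,255,0,0,30,0,0,0,255,0,0,25,0,0,0,255,0,0,15,0,0,0,255,0,0,9,0,0,0,255,0,0,0,0,0,0,255]

```text
clock: 13.1
tool_pos: [0.4127, 0.1808, 0.0829]
eef_rot: [0.1, -3.138, 0.002]
ft_force: [-0.1, -0.4, 0.8]
finger_gap: 0.0001
grasp_force: 0.0
```

Emit:
arm_command:
  targets: [-8,0,0,0,0,0,255,-8,0,0,0,0,0,255,-8,0,0,0,0,0,255,-6,0,0,0,0,0,255,-6,0,0,0,0,0,255,-6,0,0,0,0,0,255,-8,0,0,0,0,0,255,-8,0,0,0,0,0,255,-8,0,0,0,0,0,255,-8,0,0,0,0,0,255]

```text
clock: 14.1
tool_pos: [0.4883, 0.186, 0.0836]
eef_rot: [0.1, -3.14, -0.0]
ft_force: [-1.2, 0.3, 0.4]
finger_gap: -0.0001
grasp_force: 0.7
```

Emit:
arm_command:
  targets: [-9,0,0,0,0,0,255,-9,0,0,0,0,0,255,-9,0,0,0,0,0,255,-9,0,0,0,0,0,255,-9,0,0,0,0,0,255,-9,0,0,0,0,0,255,-9,0,0,0,0,0,255,-8,0,0,0,0,0,255,-6,0,0,0,0,0,255,-4,0,0,0,0,0,255]

```text
clock: 15.1
tool_pos: [0.5694, 0.1905, 0.0838]
eef_rot: [-0.099, 3.14, -0.001]
ft_force: [-2.1, -1.0, 0.5]
finger_gap: 0.0004
grasp_force: 0.6
```

Emit:
arm_command:
  targets: [-3,0,0,0,0,0,255,-3,0,0,0,0,0,255,-3,0,0,0,0,0,255,-3,0,0,0,0,0,255,-2,0,0,0,0,0,255,-2,0,0,0,0,0,255,-2,0,0,0,0,0,255,-2,0,0,0,0,0,255,0,0,0,0,0,0,255,0,0,0,0,0,0,255]

```text
clock: 16.1
tool_pos: [0.5891, 0.192, 0.0839]
eef_rot: [-0.099, 3.139, -0.0]
ft_force: [-0.0, 0.3, -0.1]
finger_gap: 0.0
grasp_force: 0.0
```

Emit:
arm_command:
  targets: [-2,0,0,0,0,0,255,-2,0,0,0,0,0,255,-2,0,0,0,0,0,255,-2,0,0,0,0,0,255,-1.5,0,0,0,0,0,255,-1.5,0,0,0,0,0,255,-1,0,0,0,0,0,255,-1,0,0,0,0,0,255,0,0,0,0,0,0,255,0,0,0,0,0,0,255]

```text
clock: 17.1
tool_pos: [0.5959, 0.1926, 0.0837]
eef_rot: [0.1, -3.127, 0.0]
ft_force: [-12.7, -2.0, 11.5]
finger_gap: 0.0001
grasp_force: 7.0
```

Stopped at 12.7 N. That is probably the hard stop, but I'll check it.

Emit:
arm_command:
  targets: [6,0,0,0,0,0,255,10,0,0,0,0,0,255,15,0,0,0,0,0,255,15,0,0,0,0,0,255,15,0,-20,0,0,0,255,15,0,-30,0,0,0,255,15,0,-35,0,0,0,255,30,0,-35,0,0,0,255,30,0,-20,0,0,0,255,20,0,0,0,0,0,255]

```text
clock: 18.1
tool_pos: [0.4323, 0.1829, 0.2274]
eef_rot: [-0.099, 3.132, 0.007]
ft_force: [-0.4, 0.6, 0.6]
finger_gap: 0.0003
grasp_force: 0.0
```

```bash
python3 -c "
from h import *
rel([.55,.19,.085],93.6)
a=get_image('side');b=get_image('top')
save({'color':np.hstack([cv2.resize(a['color'][80:240,200:360],(399,399)),cv2.resize(b['color'][100:260,85:245],(399,399))])},'shut')"
```

```text
t 18.1 tcp [0.4323 0.1829 0.2274] F [-0.4  0.6  0.6] gap 0.00031652490924094387 grip 0.0
shift now-axes [-116.8   -1.   143.3] turn [0.004 0.008 0.   ] shift goal-axes [-117.9   -0.3  142.4]
```

View pics/shut.png

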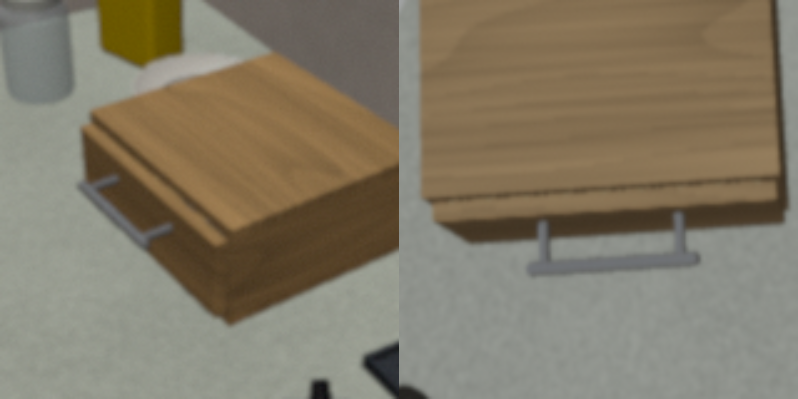

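The drawer looks flush: the panel sits against the chest's face all the way across. I'll press once more, a little harder, to confirm that this is the hard stop.

Emit:
arm_command:
  targets: [-30,0,0,0,0,0,255,-40,0,0,0,0.008,0,255,-30,0,10,0.004,0,0,255,-15,0,25,0,0,0,255,0,0,35,0,0,0,255,0,0,35,0,0,0,255,0,0,25,0,0,0,255,0,0,12,0,0,0,255,0,0,0,0,0,0,255,0,0,0,0,0,0,255]

```text
clock: 19.2
tool_pos: [0.546, 0.1887, 0.0823]
eef_rot: [0.099, -3.134, 0.006]
ft_force: [0.3, 0.4, -0.4]
finger_gap: -0.0002
grasp_force: 0.0
```

Emit:
arm_command:
  targets: [-10,0,0,0,0,0,255,-10,0,0,0,0,0,255,-8,0,0,0,0,0,255,-6,0,0,0,0,0,255,-4,0,0,0,0,0,255,-2,0,0,0,0,0,255,-2,0,0,0,0,0,255,-2,0,0,0,0,0,255,-2,0,0,0,0,0,255,0,0,0,0,0,0,255]

```text
clock: 20.2
tool_pos: [0.5907, 0.1917, 0.0811]
eef_rot: [0.099, -3.132, 0.007]
ft_force: [0.6, 0.7, -0.2]
finger_gap: -0.0001
grasp_force: 0.0
```

Emit:
arm_command:
  targets: [-2,0,0,0,0,0,255,-2,0,0,0,0,0,255,-2,0,0,0,0,0,255,-2,0,0,0,0,0,255,-2,0,0,0,0,0,255,-2,0,0,0,0,0,255,-1,0,0,0,0,0,255,-1,0,0,0,0,0,255,0,0,0,0,0,0,255,0,0,0,0,0,0,255]

```text
clock: 21.2
tool_pos: [0.5961, 0.1921, 0.0809]
eef_rot: [0.099, -3.112, 0.007]
ft_force: [-18.6, -2.4, 15.1]
finger_gap: 0.0003
grasp_force: 9.6
```

The position is the same (0.596) under a higher force, so the drawer is at its hard stop. I'll retreat and hand in.

Emit:
arm_command:
  targets: [5,0,0,0,0,0,255,8,0,0,0,0,0,255,15,0,0,0,0,0,255,20,0,0,0,0,0,255,20,0,-20,0,0,0,255,20,0,-30,0,0,0,255,20,0,-30,0,0,0,255,20,0,-20,0,0,0,255,0,0,0,0,0,0,255,0,0,0,0,0,0,255]

```text
clock: 22.2
tool_pos: [0.4781, 0.1853, 0.1823]
eef_rot: [0.1, -3.134, 0.005]
ft_force: [0.7, -0.0, 0.2]
finger_gap: -0.0002
grasp_force: 0.0
```

```bash
python3 -c "
from h import *
rel([.5,.19,.2],93.6)
b=get_image('top');g=b['color'][100:260,85:245].astype(int)
p=cv2.resize(b['color'][100:260,85:245],(399,399)).astype(int);o=cv2.imread('pics/shut.png')[:,399:,::-1].astype(int)[:,:398]
d=abs(p[:,:398]-o).max(2);print('change near handle/panel',d[170:290,20:385].mean(), (d[170:290,20:385]>40).mean())
print(job_done())"
```

```text
t 22.2 tcp [0.4781 0.1853 0.1823] F [ 0.7 -0.   0.2] gap -0.00020839578297520117 grip 0.0
shift now-axes [-22.1   3.3 -17.8] turn [-0.003 -0.006  0.001] shift goal-axes [-22.2   3.3 -17.7]
change near handle/panel 4.30824200913242 0.02904109589041096
the job is handed in; nothing more can be done
None
```

The round cutter was standing on its cutting edge, grip up, in the drawer when last seen before shutting; the drawer is now pushed to its hard stop, and the job was handed in at about 22 s (no verdict was returned).

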